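# Centre the condiment pot on the scale and zero it

## Task

The wobbly little blue pot stands off-centre on the round plate of the kitchen scale, so the scale reads wrong. With light taps of the fingertips or the outside of the fingers, without gripping, lifting or tipping it, nudge the pot to the middle of the plate; once it stands still there, press the blue zero key fully down with a fingertip and let it go, leaving the other things alone.

Things in the scene. Friction and masses are not known exactly. Their poses are not given: they have to be found in the camera images.
- pot: loose blue pot, white lid, round about its upright z, 0.12 kg, 61 mm high. Origin: centre of its underside. Foot: flat, 22 mm diameter, rising as a shallow cone to 36 mm at 2 mm height, so it rocks easily. Widest at the belly; above that it narrows to 34 mm at 40 mm, a lid 37 mm wide at 40 to 43 mm and a 16 mm knob on top. Starts 16 to 26 mm off the plate's centre, in any direction.
- plate_centre (a point): centre of the top face of the scale's round flat aluminium plate, which is 96 mm in diameter, 5 mm thick at the rim, rimless and rigid, its top 66 mm above the table. The plate bears a red ring of 58 mm outer and 53 mm inner diameter and a thin black ring of 80 mm diameter, both centred on this point. z up; its x and y mean nothing.
- scale: white scale housing fixed to the table, 200 mm along its x, 150 mm along its y, top face 40 mm above the table. Origin: on the table straight below the plate's centre; the housing reaches from x = -135 to +65 mm and y = -75 to +75 mm. The display (left, +y) and the zero key (right, -y) are on the -x end, which roughly faces the robot.
- zero (a joint): travel of the zero key in m: 0 released, 0.005 fully down; a spring returns it, fully down takes about 4 N.
- zero_top (a point): centre of the top face of the round blue zero key (26 mm diameter, in a grey housing) on the scale; it is pressed straight down.
- sauce: loose yellow sauce bottle with a red cap, 54 mm diameter, 150 mm high, to be left alone. Origin: centre of its underside.
- bowl: loose white bowl, 90 mm diameter, 45 mm high, to be left alone. Origin: centre of its underside.
- lids: loose stack of white and clear round lids, 84 mm diameter, 40 mm high, to be left alone. Origin: centre of its underside.
- pot_belly (a point): point on the pot's axis in the middle of its belly, 15 mm above its underside; the belly is 50 mm in diameter from 12 to 18 mm above the underside. Pushed here or lower the pot slides, with a little rocking; pushed high up it falls over.
Not all that is in view belongs to the job. Several things have the shape of the pot; the one meant has the colours described above.

How it is judged (in metres and radians):
On the way, in this order (a step that is already met when the one before it is completed fails the run):
1. the pot stands still and upright in the middle of the plate, let go (horizontal distance between pot and plate_centre below 0.007 m and angle between pot's own z axis and vertical below 0.08 rad and linear speed of pot below 0.01 m/s and contact force between pot and the arm below 0.05 N and contact force between pot and the fingers below 0.05 N), for 0.3 s.
2. the zero key is pressed fully down (value of joint zero above 0.004 m), for 0.05 s.
At the end, for the whole second after the job is handed in: the pot stands upright and still on the plate, its foot's centre within 7 mm of the plate's centre, after the zero key was pressed down and released (horizontal distance between pot and plate_centre below 0.007 m and z of pot in the frame of plate_centre between -0.003 and 0.003 m and angle between pot's own z axis and vertical below 0.08 rad and linear speed of pot below 0.01 m/s and value of joint zero below 0.0015 m); the robot touches nothing.
It fails at once if the pot is lifted off the plate (z of pot in the frame of plate_centre above 0.01 m).
It fails at once if the pot is tipped over (more than 30 degrees) or knocked off the plate (angle between pot's own z axis and vertical above 0.52 rad or z of pot in the frame of plate_centre below -0.008 m).
It fails at once if the pot is gripped or struck hard (over 10 N) (contact force between any of the fingers, the arm and pot above 10 N).
It fails at once if the zero key is pressed while the pot is off-centre (value of joint zero above 0.003 m and horizontal distance between pot and plate_centre above 0.007 m).
It fails at once if a bystander is disturbed (distance of any of sauce, bowl, lids from where it was at the start of the episode above 0.015 m or angle between any of sauce, bowl's own z axis and vertical above 0.3 rad).
It also fails if it takes over 48 s, if anything falls off the work surface, if the arm or the gripper's body presses on something with over 40 N, if the wrist force passes 120 N, or if a joint passes its speed limit or range.

## Robot

A 6-joint arm with a two-finger parallel gripper is mounted at the origin on the work surface. World frame = base frame: x ahead of the robot, y to its left, z up, the work surface at z = 0. Lengths are in m, angles in degrees, forces in N, time in s.
With the tool pointing down it reaches from about 0.35 to 0.875 m from the base axis. Payload 4.2 kg.
Tool frame: the origin (TCP) lies on the front face of the gripper's body, between the roots of the fingers; the fingertips stand 70 mm ahead of it and the grasp point (between the pads) lies 51 mm ahead of it (r.nose_length is the distance from the TCP to the fingertips, in m); z points along the fingers, y is the direction in which the jaws open and shut (so a half turn about z gives the same grasp; the last joint's range is limited). The gripper opens to 87 mm and grips with 3 to 60 N. Pads are 19 mm wide; open, the fingers measure 117 mm over their backs; the gripper's body (75 mm by 190 mm) begins 51 mm behind the grasp point.
Start: joints at [85.921, 22.042, 0.453, 0, -68.411, -14.817], TCP at [0.202, 0.591, 0.292] pointing down, gripper open.
Joint ranges: [-179.83, 179.83], [-69.29, 118.12], [-61.27, 80.66], [-181.25, 117.63], [-171.15, -9.14], [-177.46, 177.46]. Speed limits (degrees/s): [159.86, 159.86, 180, 180, 180, 180].

## Interface

Orientations are given as a 3x3 rotation matrix whose columns are the frame's x, y, z axes.
In Python, from station import telemetry, capture, order, r gives the robot as it stands.
- The arm moves only by the tool drive_tool, never from a script. Its argument "series" is a list of rows, each a list of 4 numbers: the shift along the tool's x, y, z as a fraction of full scale, then the turn about the tool's z as a fraction of full scale. In form: [[dx, dy, dz, turn], ...]. A call has 1 to 10 rows; each row is the pose to reach, as a shift and turn from the pose commanded when the call began, along the tool's axes at that moment; what a row does not reach only later rows make up. Full scale, the value 1, is 0.12 m for a shift and 2 rad for a turn. A row lasts 1/8 s, in which the tool goes at most 62.5 mm and 10.7 degrees, less where a joint would pass 70% of its speed; a pose out of reach is approached as far as the arm can. A call with a number of a shift or a turn outside -1 to 1 is refused whole. A call with a gripper value outside its range is refused whole. "fingers" is the finger opening in mm, from 0 to 87, set as the call begins (left out, the last holds). The fingers move at their own pace and stop on an object; the grip force is fixed at half the most. Time passes only in rows, so rows that repeat a pose let the fingers close. It gives the time, the measured TCP pose, the force and the opening at its end, in the units of the state.
- telemetry.sense(): the state, without advancing time (a new reading comes with each control period).
- capture(name): name is "scene" or "top"; returns a dict with "color" (384x512x3 uint8, blue, green, red), "fx", "fy", "cx", "cy" (pixels), "eye" and "attitude" of the camera in the world. Camera axes: x right, y up, looking along -z (the intrinsics and any distortion apply to the point x, -y, -z); pixel columns grow to the right and rows downward; lengths in m; the calibration is good to about 2 mm. A picture is of the moment at which its call begins. There is no depth.
- order.finish_job(): hands the job in, once; it reports no verdict.
The state is a dict: "time_s": time; "joints": joint angles; "joint_velocities": joint speeds; "effort": joint torques, N m; "tcp_pos": TCP position; "ee_rot": TCP orientation; "wrist_force": force on the tool from outside, world axes, zero at the start; "moment": the same for the moment, N m; "gripper_width": opening from 0.0 (shut) to 1.0 (fully open).
Only numpy, scipy, OpenCV 4.12 (cv2) and the standard library are available. Lean on these libraries where they do the work, as an engineer would, in place of code of your own. Each camera call takes 0.05 s, during which the arm holds its last target. There are 200 camera calls.

## Working session

There is one attempt and no reset: what is moved stays moved. The work goes in short steps, Python scripts to look and compute and a tool call to move; the robot and the scene stay as the last step left them, time stands still between calls to the robot, and variables do not carry over. Pictures are saved under pics/ and viewed, about 8 in all and at most 12, crops included, and the job is handed in when it is done.

Besides the shell and the picture viewer there is one more tool, called after "Request:" as name(argument=value, ...), one argument or row to a line, values as JSON. drive_tool: Moves the arm, as the interface text tells. Shift numbers are shares of 0.12 m and turn numbers shares of 2 rad, none past 1 either way. Its arguments: {"type":"object","properties":{"series":{"type":"array","items":{"type":"array","items":{"type":"number","minimum":-1,"maximum":1}}},"fingers":{"type":"number"}},"required":["series"]}

```bash
mkdir -p pics; ls; cat > h.py <<'E'
import numpy as np, cv2
from station import telemetry, capture, order, r
def ray(c,u,v):
    d=np.array([(u-c['cx'])/c['fx'],-(v-c['cy'])/c['fy'],-1.0])
    return np.array(c['eye']),np.array(c['attitude'])@d
def at(c,u,v,z):
    e,d=ray(c,u,v); return e+d*(z-e[2])/d[2]
def px(c,p):
    q=np.array(c['attitude']).T@(np.array(p)-np.array(c['eye'])); return c['cx']+c['fx']*q[0]/-q[2], c['cy']-c['fy']*q[1]/-q[2]
def save(c,n,box=None,s=1):
    im=c['color']
    if box: im=im[box[1]:box[3],box[0]:box[2]]
    cv2.imwrite('pics/'+n,cv2.resize(im,None,fx=s,fy=s,interpolation=cv2.INTER_CUBIC))
E
python3 - <<'E'
from h import *
ims=[]
for n in('scene','top'):
    c=capture(n); print(n,{k:np.round(v,4).tolist() if k!='color' else 0 for k,v in c.items()}); save(c,n+'0.png',s=1.5)
s=telemetry.sense(); print(s)
E
```

```text
pics
scene {'color': 0, 'fx': 393.4793, 'fy': 393.4793, 'cx': 251.568, 'cy': 192.4241, 'eye': [1.2182, -0.0574, 0.8808], 'attitude': [[0.1531, -0.792, 0.5911], [0.9882, 0.1196, -0.0956], [0.005, 0.5987, 0.8009]]}
top {'color': 0, 'fx': 426.5356, 'fy': 426.5356, 'cx': 255.593, 'cy': 181.1123, 'eye': [0.4163, 0.046, 1.0994], 'attitude': [[-0.1181, 0.9696, -0.2143], [-0.993, -0.116, 0.0226], [-0.003, 0.2155, 0.9765]]}
{'time_s': 0.1, 'joints': array([ 8.59206996e+01,  2.20865521e+01,  3.88499279e-01, -2.13071696e-02,
       -6.84100265e+01, -1.48170066e+01]), 'joint_velocities': array([-0.08853393, -0.0734572 ,  0.15143184,  0.06587729, -0.11333248,
       -0.10531634]), 'effort': array([ 4.33952900e-04, -3.91693211e+01,  1.87933892e+01,  4.23195899e+00,
        1.34242134e-02, -7.76976503e-05]), 'tcp_pos': array([0.20226969, 0.59095936, 0.29128325]), 'ee_rot': array([[ 9.46061840e-01, -3.23985749e-01, -4.79100348e-04],
       [-3.23986069e-01, -9.46060029e-01, -1.85693716e-03],
       [ 1.48363487e-04,  1.91199922e-03, -9.99998161e-01]]), 'wrist_force': array([ 0.41713701, -0.09935069,  0.2817872 ]), 'moment': array([0.00516422, 0.0078491 , 0.01178969]), 'gripper_width': 1.004359533160908}
```

View pics/scene0.png

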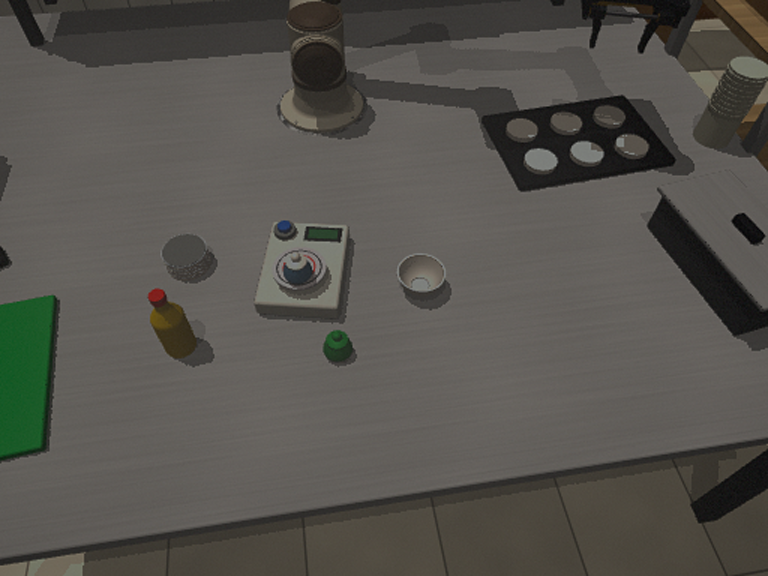

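View pics/top0.png

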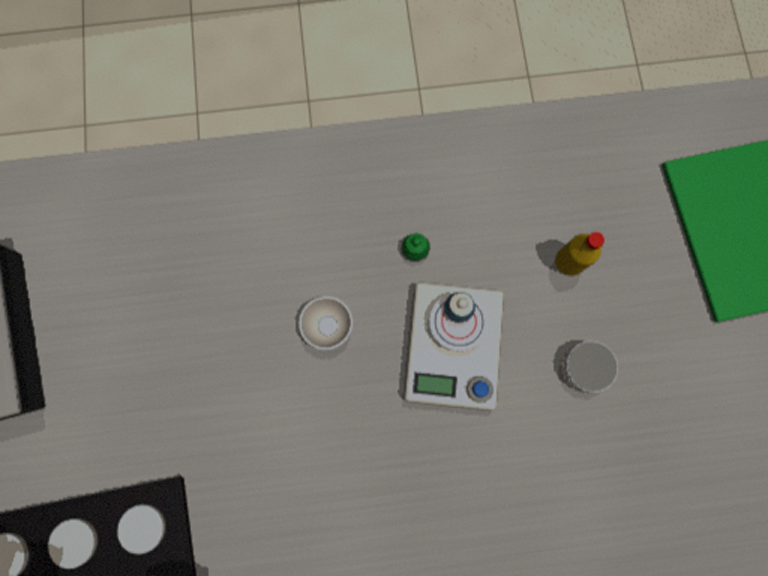

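The scene view shows a blue pot with a white lid on the scale at about (297,266), a green look-alike on the table at (337,346), the bowl at (421,274), the lids at (187,255) and the sauce bottle at (172,325). In the top view they are: pot (460,307), green pot (416,247), zero key (480,389). Only the blue pot on the plate fits the description. I'll take a close crop next.

```bash
python3 - <<'E'
from h import *
a=cv2.imread('pics/top0.png')
c=capture('top'); d=capture('scene')
A=cv2.resize(c['color'][185:280,262:342],None,fx=6,fy=6,interpolation=cv2.INTER_CUBIC)
B=cv2.resize(d['color'][140:216,165:240],None,fx=5,fy=5,interpolation=cv2.INTER_CUBIC)
B=cv2.copyMakeBorder(B,0,A.shape[0]-B.shape[0],0,0,cv2.BORDER_CONSTANT)
m=np.hstack([A,B])[:, :800]; cv2.imwrite('pics/crop1.png',cv2.convertScaleAbs(m,alpha=1.5)); print(A.shape,B.shape)
E
```

```text
(570, 480, 3) (570, 375, 3)
```

View pics/crop1.png

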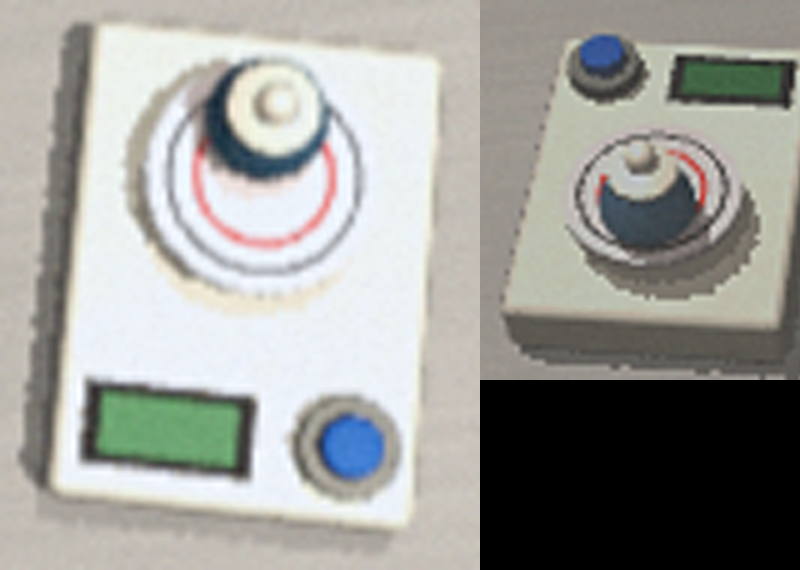

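The crop confirms the choice: blue body and white lid, standing on the plate. In the top crop the ring centre is near (265,177), the belly centre near (266,119), the lid near (276,97) and the key near (352,447).

```bash
cat >> h.py <<'E'
def model(c,P,pot,box,s,extra=()):
    """overlay rings/plate centred P(xy), belly/lid/foot centred pot(xy)"""
    im=cv2.resize(c['color'][box[1]:box[3],box[0]:box[2]],None,fx=s,fy=s,interpolation=cv2.INTER_CUBIC); im=cv2.convertScaleAbs(im,alpha=1.5)
    t=np.linspace(0,2*np.pi,60)
    for (x,y),d,z,col in [(P,.08,.066,(0,255,0)),(P,.058,.066,(0,255,255)),(pot,.05,.081,(255,0,255)),(pot,.037,.109,(0,128,255)),*extra]:
        q=[[(u-box[0]+.5)*s,(v-box[1]+.5)*s] for u,v in (px(c,[x+d/2*np.cos(a),y+d/2*np.sin(a),z]) for a in t)]
        cv2.polylines(im,[np.int32(np.round(q))],True,col,1)
    return im
E
python3 - <<'E'
from h import *
c=capture('top'); f=lambda x,y:(x/6+262-.5,y/6+185-.5)
P=at(c,*f(265,177),.066); b=at(c,*f(266,119),.081); l=at(c,*f(276,96),.109)
kz=.05; K=at(c,*f(352,447),kz)
print(P,b,l,K)
w=lambda x,y:at(c,*f(x,y),.04)
C=[w(95,23),w(440,60),w(410,527),w(52,492)]
for i in range(4): print(C[i],np.linalg.norm(C[i]-C[i-1]))
print('ring diam',np.linalg.norm(at(c,*f(168,177),.066)-at(c,*f(362,177),.066)))
d=capture('scene'); g=lambda x,y:((x-480)/5+165-.5,y/5+140-.5)
print('scene',at(d,*g(655,197),.066),at(d,*g(648,203),.081),at(d,*g(641,158),.127),at(d,*g(603,53),kz))
A=model(c,P[:2],b[:2],(262,185,342,280),6)
B=model(d,P[:2],b[:2],(180,155,225,205),7); B=cv2.copyMakeBorder(B,0,A.shape[0]-B.shape[0],0,0,cv2.BORDER_CONSTANT)
cv2.imwrite('pics/ov1.png',np.hstack([A,B]))
E
```

```text
[ 0.54707498 -0.08941086  0.066     ] [ 0.56840296 -0.0912109   0.081     ] [ 0.5727939  -0.09263875  0.109     ] [ 0.43634523 -0.11064248  0.05      ]
[ 0.62369539 -0.03093932  0.04      ] 0.19521524479520783
[ 0.59071696 -0.1730072   0.04      ] 0.1458453254806716
[ 0.40224578 -0.13063354  0.04      ] 0.19317586020207053
[0.43313718 0.01144653 0.04      ] 0.14539953847367976
ring diam 0.07882471882773782
scene [ 0.55205786 -0.08977213  0.066     ] [ 0.56777221 -0.09306543  0.081     ] [ 0.57599516 -0.09237442  0.127     ] [ 0.4288569  -0.11193026  0.05      ]
```

View pics/ov1.png

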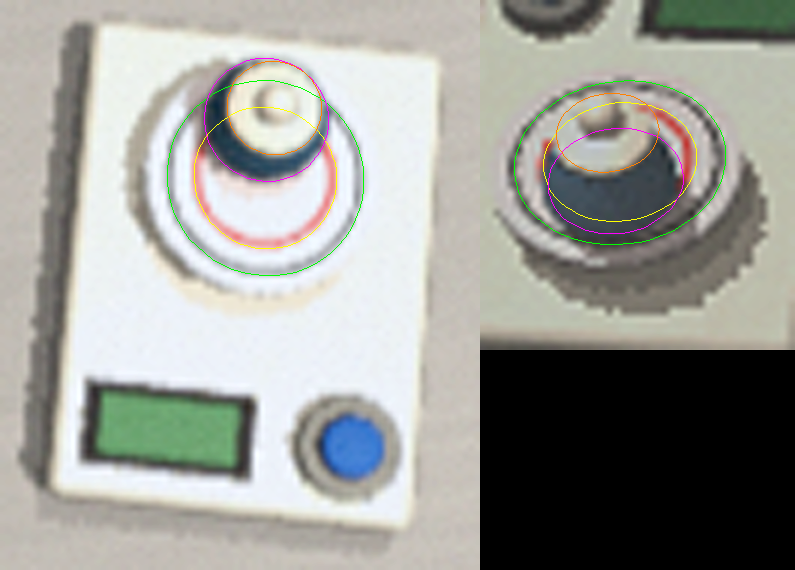

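The overlay fits in both views. The pot is about 21 mm beyond the centre, almost straight along +x, which is within the stated 16–26 mm. The plan is to close the fingers, go over to the far side of the pot and push it slowly towards -x with the flat finger sides at belly height.

```bash
cat >> h.py <<'E'
def go(xyz,yaw):
    s=telemetry.sense(); R=np.array(s['ee_rot']); d=R.T@(np.array(xyz)-s['tcp_pos'])/.12
    y=np.arctan2(R[1,0],R[0,0]); t=-(np.radians(yaw)-y)/2
    print('t %.2f tcp'%s['time_s'],np.round(s['tcp_pos'],4),'yaw %.1f'%np.degrees(y),'F',np.round(s['wrist_force'],2),'move',np.round(d,3),'turn %.3f'%t)
E
python3 - <<'E'
from h import *
c=capture('top')
for n,u,v,z in [('sauce cap',595,240,.15),('sauce base',568,268,.0),('bowl',326,323,.045),('lids',591,366,.04),('green',416,247,.04)]: print(n,at(c,u/1.5-.2,v/1.5-.2,z))
go([.618,-.0954,.25],-4.8)
E
```

```text
sauce cap [ 0.63608294 -0.30391724  0.15      ]
sauce base [ 0.62619451 -0.30242536  0.        ]
bowl [0.57301927 0.12692031 0.045     ]
lids [ 0.45155182 -0.29755887  0.04      ]
green [ 0.68570038 -0.03848736  0.04      ]
t 0.35 tcp [0.2023 0.5912 0.292 ] yaw -18.9 F [-0.01  0.15  0.23] move [5.13  4.292 0.353] turn -0.123
```

Request:
drive_tool(
  series=[
    [0.4,0.34,0,0],
    [0.8,0.67,0,0],
    [1,0.84,0,0],
  ],
  fingers=0,
)

```text
time_s: 0.72
tcp_pos: [0.2842, 0.4546, 0.2925]
ee_rot: [[0.946, -0.325, -0.0], [-0.325, -0.946, -0.0], [-0.0, 0.0, -1.0]]
wrist_force: [0.5, 0.6, 0.3]
gripper_width: 0.747
```

Request:
drive_tool(
  series=[
    [0.4,0.34,0,0],
    [0.8,0.67,0,0],
    [1,0.84,0,0],
  ],
)

```text
time_s: 1.1
tcp_pos: [0.3649, 0.3203, 0.2925]
ee_rot: [[0.945, -0.326, 0.0], [-0.326, -0.945, 0.0], [0.0, -0.0, -1.0]]
wrist_force: [0.6, 1.1, 0.2]
gripper_width: 0.399
```

Request:
drive_tool(
  series=[
    [0.4,0.34,0,0],
    [0.8,0.67,0,0],
    [1,0.84,0,0],
  ],
)

```text
time_s: 1.48
tcp_pos: [0.4459, 0.1862, 0.2925]
ee_rot: [[0.945, -0.326, 0.0], [-0.326, -0.945, 0.0], [0.0, -0.0, -1.0]]
wrist_force: [-0.5, -0.1, -0.6]
gripper_width: 0.062
```

Request:
drive_tool(
  series=[
    [0.4,0.34,0,0],
    [0.8,0.67,0,0],
    [1,0.84,0,0],
  ],
)

```text
time_s: 1.85
tcp_pos: [0.5269, 0.052, 0.2922]
ee_rot: [[0.945, -0.326, 0.0], [-0.326, -0.945, -0.0], [0.0, 0.0, -1.0]]
wrist_force: [0.3, 0.7, -0.4]
gripper_width: 0.008
```

Request:
drive_tool(
  series=[
    [0.5,0.4,0,-0.06],
    [1,0.8,0,-0.124],
    [1,0.84,0,-0.124],
    [1,0.84,0,-0.124],
  ],
)

```text
time_s: 2.35
tcp_pos: [0.6074, -0.0819, 0.2914]
ee_rot: [[0.996, -0.085, -0.001], [-0.085, -0.996, -0.0], [-0.001, 0.0, -1.0]]
wrist_force: [-0.9, -0.5, 0.1]
gripper_width: 0.008
```

```bash
python3 - <<'E'
from h import *
go([.624,-.096,.20],-4.8)
go([.624,-.096,.144],-4.8)
E
```

```text
t 2.35 tcp [ 0.6074 -0.0819  0.2914] yaw -4.9 F [-0.92 -0.47  0.1 ] move [0.149 0.105 0.761] turn -0.001
t 2.35 tcp [ 0.6074 -0.0819  0.2914] yaw -4.9 F [-0.92 -0.47  0.1 ] move [0.149 0.105 1.228] turn -0.001
```

Request:
drive_tool(
  series=[
    [0.15,0.1,0,0],
    [0.15,0.1,0.3,0],
    [0.15,0.1,0.7,0],
    [0.15,0.1,0.7,0],
    [0.15,0.1,0.7,0],
  ],
)

```text
time_s: 2.98
tcp_pos: [0.6248, -0.0928, 0.2103]
ee_rot: [[0.997, -0.08, 0.003], [-0.08, -0.997, -0.001], [0.003, 0.0, -1.0]]
wrist_force: [0.5, -0.5, 0.2]
gripper_width: 0.003
```

```bash
python3 - <<'E'
from h import *
go([.624,-.096,.144],-4.8)
c=capture('top'); d=capture('scene'); P=(.5471,-.0894); b=(.5684,-.0912)
A=model(c,P,b,(262,170,342,240),5)
t=telemetry.sense()['tcp_pos']; tip=t[2]-.07
B=model(d,P,b,(165,140,240,215),5,[(t[:2],.019,tip,(255,255,0)),(t[:2],.030,tip,(255,255,0))]); A=cv2.copyMakeBorder(A,0,B.shape[0]-A.shape[0],0,0,cv2.BORDER_CONSTANT)
cv2.imwrite('pics/ov2.png',np.hstack([A,B]))
E
```

```text
t 2.98 tcp [ 0.6248 -0.0928  0.2103] yaw -4.6 F [ 0.53 -0.53  0.17] move [-0.006  0.027  0.553] turn 0.002
```

View pics/ov2.png

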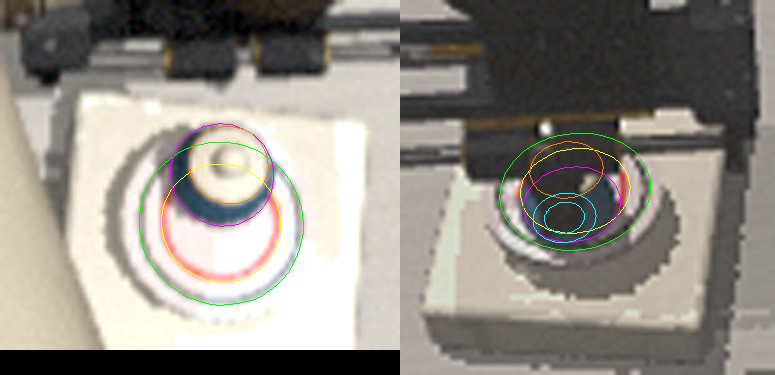

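Request:
drive_tool(
  series=[
    [0,0.03,0.3,0],
    [0,0.03,0.5,0],
    [0,0.03,0.57,0],
    [0,0.03,0.57,0],
    [0,0.03,0.57,0],
  ],
)

```text
time_s: 3.7
tcp_pos: [0.6244, -0.0968, 0.1416]
ee_rot: [[0.997, -0.081, 0.003], [-0.081, -0.997, -0.0], [0.003, -0.0, -1.0]]
wrist_force: [1.0, 0.3, 0.4]
gripper_width: 0.006
```

```bash
python3 - <<'E'
from h import *
go([.5684+.0349,-.0942,.142],-4.8)
E
```

```text
t 3.70 tcp [ 0.6244 -0.0968  0.1416] yaw -4.7 F [1.03 0.27 0.42] move [-0.177 -0.007 -0.004] turn 0.001
```

Request:
drive_tool(
  series=[
    [-0.04,0,0,0],
    [-0.08,0,0,0],
    [-0.11,0,0,0],
    [-0.13,0,0,0],
    [-0.145,0,0,0],
    [-0.16,0,0,0],
    [-0.175,0,0,0],
    [-0.19,0,0,0],
    [-0.205,0,0,0],
    [-0.22,0,0,0],
  ],
)

```text
time_s: 4.95
tcp_pos: [0.5972, -0.0947, 0.1399]
ee_rot: [[0.997, -0.082, 0.0], [-0.082, -0.997, -0.0], [0.0, -0.0, -1.0]]
wrist_force: [0.3, 0.1, 0.6]
gripper_width: 0.007
```

```bash
python3 - <<'E'
from h import *
c=capture('top'); d=capture('scene'); P=(.5471,-.0894); t=telemetry.sense()['tcp_pos']; b=t[:2]+np.array([-.0345,.0029]); print(b)
go([.5471+.0344,-.0923,.142],-4.8)
A=model(c,P,b,(262,180,342,250),6)
cv2.imwrite('pics/ov3.png',A)
E
```

```text
[ 0.56242692 -0.0917847 ]
t 5.05 tcp [ 0.5969 -0.0947  0.1398] yaw -4.7 F [ 1.2   0.27 -1.14] move [-0.13  -0.009 -0.018] turn 0.001
```

View pics/ov3.png

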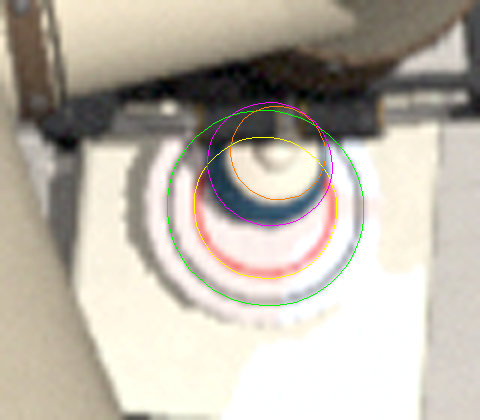

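The pot has moved as predicted: its belly's lower edge is at crop y≈226 and its centre at x≈268, against a ring centre of (265,207). About 15 mm remain, so I'm continuing slowly.

Request:
drive_tool(
  series=[
    [-0.012,0,-0.01,0],
    [-0.024,0,-0.015,0],
    [-0.036,0,-0.015,0],
    [-0.048,0,-0.015,0],
    [-0.06,0,-0.015,0],
    [-0.072,0,-0.015,0],
    [-0.084,0,-0.015,0],
    [-0.096,0,-0.015,0],
    [-0.105,0,-0.015,0],
    [-0.11,0,-0.015,0],
  ],
)

```text
time_s: 6.3
tcp_pos: [0.584, -0.0936, 0.1417]
ee_rot: [[0.997, -0.082, 0.0], [-0.082, -0.997, -0.0], [0.0, 0.0, -1.0]]
wrist_force: [0.1, -0.2, -0.5]
gripper_width: 0.006
```

```bash
python3 - <<'E'
from h import *
c=capture('top'); P=(.5471,-.0894); t=telemetry.sense()['tcp_pos']; b=t[:2]+np.array([-.0345,.0029]); print(b)
go([.5471+.0344,-.0923,.142],-4.8)
cv2.imwrite('pics/ov4.png',model(c,P,b,(262,180,342,250),6))
E
```

```text
[ 0.54943686 -0.09070226]
t 6.35 tcp [ 0.5839 -0.0936  0.1417] yaw -4.7 F [ 0.48  0.21 -0.41] move [-0.021 -0.009 -0.003] turn 0.001
```

View pics/ov4.png

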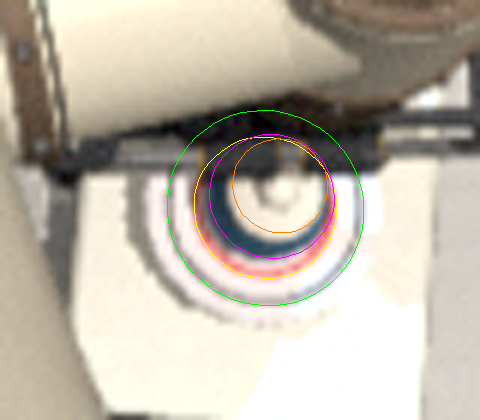

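The belly's lower edge is now at y≈259, about 2 mm short of centred, with a slight lean. One more small nudge, then I'll back away and rise.

Request:
drive_tool(
  series=[
    [-0.006,0,0,0],
    [-0.012,0,0,0],
    [-0.012,0,0,0],
    [0,0,0,0],
    [0.05,0,0,0],
    [0.15,0,0,0],
    [0.3,0,0,0],
    [0.3,0,-0.3,0],
    [0.3,0,-0.7,0],
    [0.3,0,-1,0],
  ],
)

```text
time_s: 7.6
tcp_pos: [0.621, -0.0967, 0.2638]
ee_rot: [[0.997, -0.082, 0.002], [-0.082, -0.997, -0.0], [0.002, 0.0, -1.0]]
wrist_force: [0.7, 0.1, 0.0]
gripper_width: 0.004
```

Request:
drive_tool(
  series=[
    [0.3,-0.4,0,0],
    [0.6,-0.8,0,0],
    [0.6,-1,0,0],
    [0.6,-1,0,0],
  ],
)

```text
time_s: 8.1
tcp_pos: [0.7016, 0.0189, 0.2608]
ee_rot: [[0.997, -0.079, -0.001], [-0.079, -0.997, -0.0], [-0.001, 0.0, -1.0]]
wrist_force: [0.2, 0.2, -0.2]
gripper_width: 0.006
```

```bash
python3 - <<'E'
from h import *
c=capture('top'); d=capture('scene');P=(.5471,-.0894); b=P
A=model(c,P,b,(262,185,342,280),6); B=model(d,P,b,(180,155,225,205),7)
A0=cv2.imread('pics/crop1.png')
B=cv2.copyMakeBorder(B,0,A.shape[0]-B.shape[0],0,0,cv2.BORDER_CONSTANT)
cv2.imwrite('pics/ov5.png',np.hstack([A,B])); go([.436,-.1095,.2],-4.8)
E
```

```text
t 8.20 tcp [0.7011 0.0167 0.2616] yaw -4.7 F [-0.61 -0.4  -0.47] move [-2.115  1.229  0.515] turn 0.001
```

View pics/ov5.png

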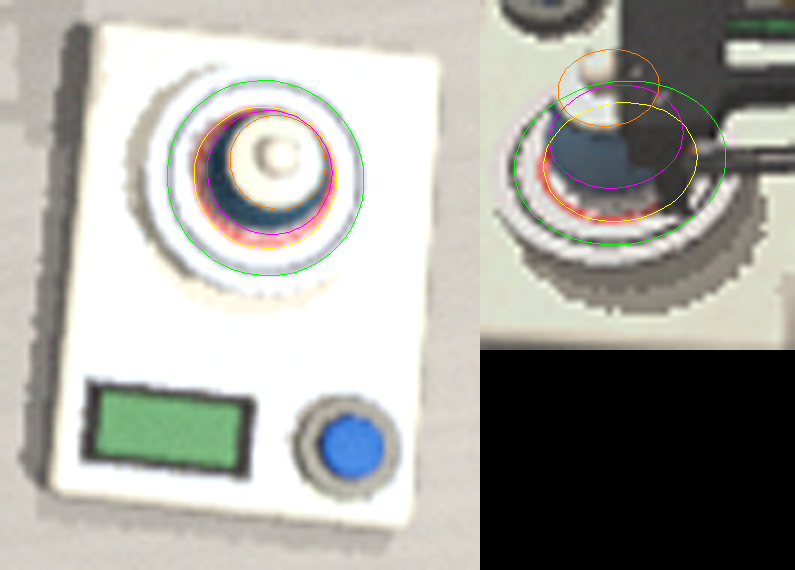

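The released pot matches an overlay drawn exactly at the plate centre, within about 1.5 mm: belly x 207–331, lower edge about 230 against 234 for perfect. It stands upright. For the key I'll open the fingers to 50 mm and use one fingertip, with the other finger hanging off the side of the housing.

Request:
drive_tool(
  series=[
    [-0.4,0.3,0,0],
    [-0.8,0.6,0,0],
    [-1,0.75,0,0],
    [-1,0.75,0,0],
  ],
  fingers=50,
)

```text
time_s: 8.7
tcp_pos: [0.5722, -0.0651, 0.263]
ee_rot: [[0.996, -0.085, 0.001], [-0.085, -0.996, 0.0], [0.001, -0.0, -1.0]]
wrist_force: [1.0, 0.5, 0.9]
gripper_width: 0.372
```

Request:
drive_tool(
  series=[
    [-0.4,0.3,0,0],
    [-0.8,0.6,0,0],
    [-1,0.75,0,0],
    [-1,0.75,0,0],
  ],
)

```text
time_s: 9.2
tcp_pos: [0.4463, -0.1438, 0.2624]
ee_rot: [[0.996, -0.084, 0.001], [-0.084, -0.996, -0.0], [0.001, -0.0, -1.0]]
wrist_force: [0.7, -0.9, 0.6]
gripper_width: 0.57
```

```bash
python3 - <<'E'
from h import *
print(telemetry.sense()['gripper_width']*87)
go([.4334,-.1419,.150],-4.7)
E
```

```text
49.60457340376709
t 9.20 tcp [ 0.4463 -0.1438  0.2624] yaw -4.8 F [ 0.67 -0.88  0.62] move [-0.11  -0.007  0.936] turn -0.001
```

Request:
drive_tool(
  series=[
    [-0.11,-0.01,0,0],
    [-0.11,-0.01,0.4,0],
    [-0.11,-0.01,0.8,0],
    [-0.11,-0.01,0.92,0],
    [-0.11,-0.01,0.92,0],
    [-0.11,-0.01,0.92,0],
  ],
)

```text
time_s: 9.95
tcp_pos: [0.4355, -0.14, 0.152]
ee_rot: [[0.997, -0.081, 0.002], [-0.081, -0.997, -0.0], [0.002, 0.0, -1.0]]
wrist_force: [0.4, -0.4, -0.0]
gripper_width: 0.572
```

```bash
python3 - <<'E'
from h import *
go([.4334,-.1419,.128],-4.7)
c=capture('top'); d=capture('scene'); s=telemetry.sense(); t=s['tcp_pos']; f=t-np.array(s['ee_rot'])[:,1]*.0325
ex=[((.436,-.1095),.026,.058,(0,255,255)),(f[:2],.017,t[2]-.07,(255,255,0))]; P=(.5471,-.0894)
A=model(c,P,P,(262,195,342,280),5,ex); B=model(d,P,P,(160,135,235,205),5,ex)
B=cv2.copyMakeBorder(B,0,A.shape[0]-B.shape[0],0,0,cv2.BORDER_CONSTANT)
cv2.imwrite('pics/ov6.png',np.hstack([A,B]))
E
```

```text
t 9.95 tcp [ 0.4355 -0.14    0.152 ] yaw -4.6 F [ 0.36 -0.39 -0.04] move [-0.016  0.017  0.2  ] turn 0.001
```

View pics/ov6.png

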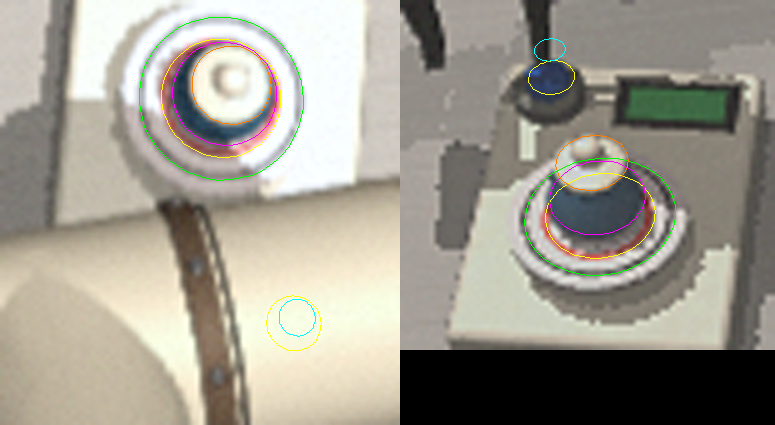

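The pot also sits centred in the scene view. The key's blue top is at (552,77), and the key finger's tip is at about x 527–549, y≈62, somewhat left of the prediction at (550,50). I'll quantify that before pressing.

```bash
python3 - <<'E'
from h import *
d=capture('scene'); s=telemetry.sense(); t=s['tcp_pos']; R=np.array(s['ee_rot'])
g=lambda x,y:((x-400)/5+160-.5,y/5+135-.5)
for x,y in [(527,62),(549,62),(538,62),(442,68)]: print(x,y,(R.T@(at(d,*g(x,y),t[2]-.07)-t)).round(4))
for k in [.02,.025,.03,.04]:
  for z in (.07,.06): 
    u,v=px(d,t+R@[0,-k,z]); print(k,z,(u-160+.5)*5+400,(v-135+.5)*5)
# dark finger column profile across rows
im=d['color'].astype(int).sum(2)
for v in range(136,152): print(v,im[v,160:200].tolist())
E
```

```text
527 62 [ 0.0087 -0.0204  0.07  ]
549 62 [ 0.0095 -0.0326  0.07  ]
538 62 [ 0.0091 -0.0265  0.07  ]
442 68 [0.0101 0.0263 0.07  ]
0.02 0.07 526.718336225241 50.60221606045644
0.02 0.06 524.3482009452625 37.9766687779275
0.025 0.07 535.7454368572132 50.16036917449597
0.025 0.06 533.4421753340655 37.53430056437324
0.03 0.07 544.7686674272747 49.71871171533735
0.03 0.06 542.532222336153 37.09212339501718
0.04 0.07 562.8035283323442 48.83596459037349
0.04 0.06 560.70054435244 36.20834169407857
136 [100, 89, 83, 97, 84, 95, 75, 322, 325, 317, 317, 319, 315, 318, 317, 323, 323, 323, 320, 326, 320, 325, 325, 329, 275, 97, 95, 89, 87, 74, 285, 283, 278, 279, 277, 277, 280, 276, 277, 275]
137 [216, 95, 90, 91, 100, 98, 82, 174, 326, 326, 325, 323, 323, 323, 320, 322, 323, 322, 319, 312, 319, 312, 312, 323, 336, 108, 80, 77, 90, 106, 279, 287, 279, 279, 279, 279, 276, 278, 276, 277]
138 [348, 126, 87, 91, 91, 92, 82, 111, 327, 320, 318, 319, 313, 318, 313, 314, 316, 318, 317, 317, 317, 321, 321, 323, 337, 120, 81, 81, 82, 116, 290, 283, 279, 279, 272, 275, 278, 271, 275, 273]
139 [329, 207, 92,
[... 1886 characters left out ...]
 372, 367, 266, 158, 132, 143, 128, 121, 111, 110, 193, 218, 266, 316, 311, 298, 297]
149 [282, 282, 281, 278, 284, 226, 296, 293, 294, 283, 288, 287, 289, 285, 282, 279, 283, 283, 280, 281, 284, 318, 349, 359, 183, 175, 196, 206, 126, 121, 114, 127, 123, 121, 121, 108, 354, 364, 359, 358]
150 [279, 287, 287, 281, 283, 289, 284, 281, 282, 281, 284, 284, 281, 284, 281, 284, 285, 281, 288, 284, 321, 298, 358, 204, 148, 117, 119, 131, 127, 124, 127, 125, 124, 119, 131, 117, 226, 361, 360, 362]
151 [281, 279, 279, 285, 281, 284, 287, 284, 286, 284, 284, 285, 284, 288, 286, 280, 283, 278, 277, 275, 313, 334, 195, 127, 129, 123, 126, 126, 127, 147, 133, 128, 134, 119, 129, 131, 164, 362, 361, 358]
```

The tip centre lies 30 mm from the tool axis, because the tips taper. That puts it about 2 mm from the key centre in x and under 1 mm in y. I'll shift -2 mm and descend with force checks.

Request:
drive_tool(
  series=[
    [-0.016,0,0.08,0],
    [-0.016,0,0.15,0],
    [-0.016,0,0.17,0],
    [-0.016,0,0.17,0],
  ],
)

```text
time_s: 10.6
tcp_pos: [0.4322, -0.1403, 0.1305]
ee_rot: [[0.997, -0.082, -0.002], [-0.082, -0.997, -0.0], [-0.002, 0.0, -1.0]]
wrist_force: [-1.8, -0.1, 2.1]
gripper_width: 0.574
```

Request:
drive_tool(
  series=[
    [0,0,0.02,0],
    [0,0,0.03,0],
    [0,0,0.03,0],
  ],
)

```text
time_s: 10.98
tcp_pos: [0.4326, -0.1403, 0.1274]
ee_rot: [[0.997, -0.082, 0.0], [-0.082, -0.997, -0.0], [0.0, 0.0, -1.0]]
wrist_force: [-0.1, -0.4, 2.2]
gripper_width: 0.577
```

Request:
drive_tool(
  series=[
    [0,0,0.02,0],
    [0,0,0.02,0],
  ],
)

```text
time_s: 11.22
tcp_pos: [0.4327, -0.1403, 0.1259]
ee_rot: [[0.997, -0.081, 0.0], [-0.081, -0.997, -0.0], [0.0, 0.0, -1.0]]
wrist_force: [-4.8, 1.2, 11.8]
gripper_width: 0.575
```

Request:
drive_tool(
  series=[
    [0,0,0.01,0],
    [0,0,0.01,0],
  ],
)

```text
time_s: 11.48
tcp_pos: [0.4327, -0.1403, 0.1257]
ee_rot: [[0.997, -0.08, 0.001], [-0.08, -0.997, -0.001], [0.001, 0.001, -1.0]]
wrist_force: [-6.8, 1.8, 20.2]
gripper_width: 0.574
```

```bash
python3 - <<'E'
from h import *
d=capture('scene'); s=telemetry.sense(); print(s['tcp_pos'],s['wrist_force']); save(d,'press.png',(160,135,235,205),8)
E
```

```text
[ 0.43278504 -0.14027709  0.12569843] [-6.05498839  1.0126667  19.69995076]
```

View pics/press.png

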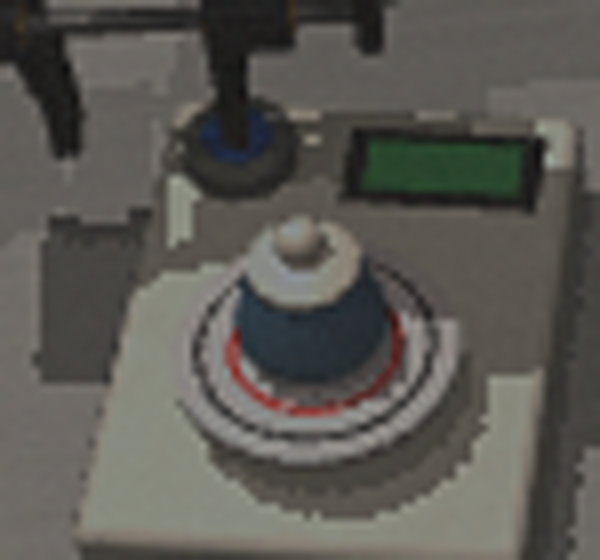

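The fingertip stands at (235,140) on the middle of the key, with blue showing all around it. The key is sunk nearly flush and takes 20 N without moving, so it has bottomed. The pot is still centred. Now I'll release and move away.

Request:
drive_tool(
  series=[
    [0,0,-0.05,0],
    [0,0,-0.2,0],
    [0,0,-0.6,0],
    [0,0,-1,0],
    [0,0,-1,0],
  ],
)

```text
time_s: 12.15
tcp_pos: [0.435, -0.1402, 0.2473]
ee_rot: [[0.997, -0.081, 0.01], [-0.081, -0.997, -0.0], [0.01, -0.001, -1.0]]
wrist_force: [0.2, 0.6, -0.9]
gripper_width: 0.576
```

Request:
drive_tool(
  series=[
    [0,0.4,0,0],
    [0,0.8,0,0],
    [0,1,0,0],
    [0,1,0,0],
    [0,1,0,0],
  ],
)

```text
time_s: 12.78
tcp_pos: [0.4225, -0.2593, 0.2427]
ee_rot: [[0.997, -0.082, -0.001], [-0.082, -0.997, 0.001], [-0.001, -0.001, -1.0]]
wrist_force: [-0.0, -0.3, -0.8]
gripper_width: 0.574
```

```bash
python3 - <<'E'
from h import *
c=capture('top'); d=capture('scene'); P=(.5471,-.0894)
A=model(c,P,P,(262,185,342,280),6); B=model(d,P,P,(165,135,220,205),6)
B=cv2.copyMakeBorder(B,0,A.shape[0]-B.shape[0],0,0,cv2.BORDER_CONSTANT)
cv2.imwrite('pics/fin.png',np.hstack([A,B])); go(P+(.2,),0)
E
```

```text
t 12.88 tcp [ 0.4228 -0.259   0.2433] yaw -4.6 F [-0.63 -1.01 -0.49] move [ 0.918 -1.493  0.361] turn -0.040
```

View pics/fin.png

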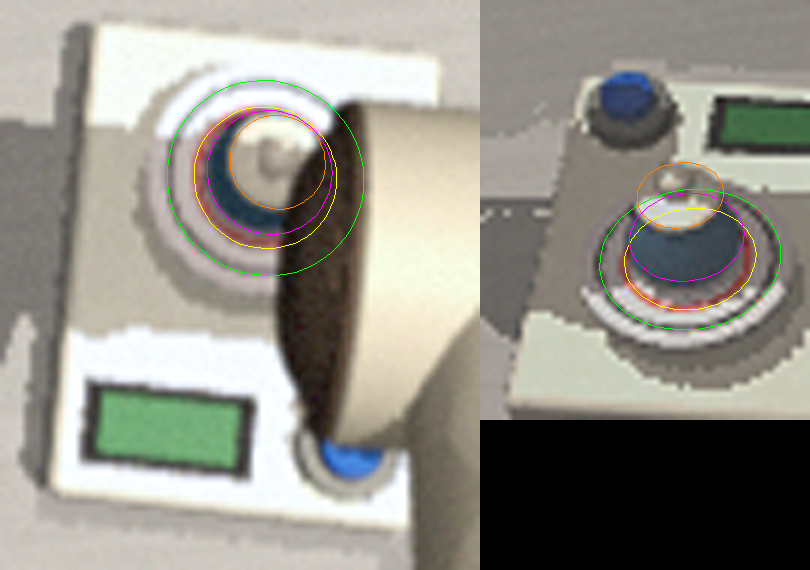

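The key stands proud again at (627,97). The pot is upright and centred in both views, and the arm is clear of everything. I'm handing in.

```bash
python3 -c "
from h import *
print(order.finish_job())"
```

```text
the job is handed in; nothing more can be done
None
```

The pot is centred on the plate, the zero key was pressed and released, and I handed the job in at about 13 s of the 48 s. No verdict is reported.

- **Pot:** I pushed it about 21 mm towards the robot with the closed fingers' flat sides at belly height, slowly. During the push it leaned a few degrees. After I backed away it stood upright, within about 1.5 mm of the plate's centre in the top view, and the scene view agreed.
- **Zero key:** I pressed it with one fingertip until it bottomed at about 20 N, more than the 4 N it needs. The press picture showed the fingertip centred on a key sunk nearly flush, and the last picture showed it raised again.
- **Last checks:** The final pictures show the pot still upright and centred, and the arm clear of everything. In the last top view the arm hid part of the pot, so the scene view confirms that side. I did not measure the sauce bottle, bowl and lids again at the end, but the arm kept clear of them by plan.
- **Disagreements:** The two cameras put the plate centre about 5 mm apart on hand-read points, and I used the top view. The key finger's tip was also a few millimetres from where I first predicted it, because the tips taper. I corrected for this before pressing.

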